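Post a retired drive caddy into the returns box

ROBOT

A 6-joint arm with a two-finger parallel gripper is mounted at the origin on the work surface. World frame = base frame: x ahead of the robot, y to its left, z up, the work surface at z = 0. Lengths are in m, angles in rad, forces in N, time in s.
With the tool pointing down it reaches from about 0.3 to 0.825 m from the base axis. Payload 5.4 kg.
Tool frame: the origin (TCP) lies at the centre of the arm's flange, where the gripper is bolted on; the fingertips stand 190 mm ahead of it and the grasp point (between the pads) lies 171 mm ahead of it; z points along the fingers, y is the line along which they close (so a half turn about z gives the same grasp; the last joint's range is limited). The gripper opens to 92 mm and grips with 3 to 60 N. Pads are 20 mm wide; open, the fingers measure 128 mm over their backs; the gripper's body (75 mm by 189 mm) begins 69 mm behind the grasp point.
Start: joints at [0.891, 0.158, 1.597, -0, 1.386, -0.21], TCP at [0.26, 0.513, 0.405] pointing down, gripper open.
Joint ranges: [-2.91, 2.91], [-0.94, 2.29], [0.18, 2.7], [-1.29, 4.43], [0.17, 2.64], [-3, 3]. Speed limits (rad/s): [2.57, 2.57, 3.14, 3.14, 3.14, 3.14].

INTERFACE

Orientations are given as a rotation vector (axis times angle).
In Python, from workcell import r gives the robot as it stands. The module is installed in compiled form; this text tells all that it offers.
- The arm moves only by the tool drive_tool, never from a script. Its argument "steps" is a list of rows, each a list of 7 numbers: the shift along the tool's x, y, z in m, then the turn, a rotation vector about the tool's x, y, z in rad, then the closure, from 0 (fully open) to 1 (shut). A call has exactly 10 rows; each row is the pose to reach, as a shift and turn from the pose commanded when the call began, along the tool's axes at that moment; what a row does not reach only later rows make up. A row lasts 1/12 s, in which the tool goes at most 41.7 mm and 7.16 degrees, less where a joint would pass 70% of its speed; a pose out of reach is approached as far as the arm can. A call with a gripper value outside its range is refused whole. The fingers move at their own pace and stop on an object; "force" is the grip in N (left out, the last holds). Time passes only in rows, so rows that repeat a pose let the fingers close, or fill a call up. It gives the time, the measured TCP pose, the force, the opening and the grip force at its end, in the units of the state.
- r.read_state(): the state, without advancing time (a new reading comes with each control period).
- r.camera(name): name is "side" or "top" or "wrist"; returns (picture, depth): 420x560x3 uint8, blue, green, red; 420x560 float32, m along the optical axis (not along the pixel's ray), 0 where there is no reading.
- r.calibration(name): a dict with "K" (3x3 intrinsics, pixels), "world_to_cam" (4x4, takes a point from world to camera coordinates). Camera axes: x right, y down, z forward; pixel columns grow to the right and rows downward; lengths in m; the calibration is good to about 2 mm. A picture is of the moment at which its call begins: read the wrist's pose just before it. calibration takes no time and is no camera call; for the wrist camera it gives the pose at the moment of the call.
- r.job_done(): hands the job in; it is judged then, once.
The state is a dict: "t": time; "joint_pos": joint angles; "dq": joint speeds; "joint_torque": joint torques, N m; "ee_pos": TCP position; "eef_rot": TCP orientation; "force": force on the tool from outside, world axes, zero at the start; "torque": the same for the moment, N m; "grip_width": finger opening in m; "grasp_force": force on a finger pad.
Only numpy, scipy, OpenCV 4.12 (cv2) and the standard library are available. Lean on these libraries where they do the work, as an engineer would, in place of code of your own. Each camera call takes 0.05 s, during which the arm holds its last target. There are 200 camera calls.

TASK

Take the drive caddy with the pull tab out of the rack and post it, foot first, through the slot in the top of the returns box, pressing it gently past the stiff rubber wiper until it drops all the way inside. Don't force it against the box, and leave everything else where it stands.

Things in the scene. Friction and masses are not known exactly. Their poses are not given: they have to be found in the camera images.
- caddy: Drive caddy to post: flat upright black plastic and aluminium slab 90 mm long (x), 14 mm thick (y), 70 mm high, long bottom edges rounded (2 mm), with a pull tab standing on the middle of its top, 45 mm long (x), 8 mm thick (y), 50 mm high; 120 mm in all, about 0.25 kg. Origin: centre of underside, z up to the tab. Stands loose in one of the rack's slots; only it has a tab.
- rack: Fixed grey plastic rack, 110 x 114 mm, with a floor 8 mm thick and three slots along its x, 17.5 mm wide, 31 mm apart along its y (at -31, 0 and +31 mm), between walls whose tops are 55 mm above the table. Origin: centre of the underside.
- returns_box: Fixed grey steel box, 150 mm (x) by 210 mm (y), floor 4 mm thick, closed on top by an aluminium slot plate, the top of which is 160 mm above the table. Origin: centre of the underside. Touch it gently: more than 60 N between caddy and box, before it drops, would do damage.
- box_top (a point): Middle of the box, level with the plate's top; NOT the slot. The one slot, 98 mm long, 16.5 mm wide, runs along the box's x, centred in x, in the middle of the plate (148 mm across y). The plate is screwed on off-centre: the slot lies anywhere up to 22 mm to either side of this point along the box's y. That is not measured: look or feel for it. It stays put in use.
- box_throat (a point): 20 mm below box_top. Under the slot's +y edge (box axes) a sprung rubber wiper with a sloping upper side presses the caddy with some 5 N; its lowest part is 17 mm below the plate's top. Pushing through takes 3 to 15 N. It may hold the caddy up until the 70 mm slab is wholly below it; then the thin tab is free and, let go, the caddy falls to the floor.
- blank_a: Bystander: a flat blank caddy, 88 x 14 x 62 mm, no tab, in another slot of the rack.
- blank_b: Bystander: the same again, in the remaining slot.
- mug: Bystander: white mug, 80 mm across, 90 mm high.
- tape_roll: Bystander: roll of parcel tape lying flat, 90 mm across, 45 mm high.
- small_carton: Bystander: small cardboard carton, 90 x 120 x 70 mm.
- stapler: Bystander: black stapler, 130 mm long (y), 35 mm wide, 40 mm high.
- white_box: Bystander: white box, 100 x 100 x 60 mm.
- pen_pot: Bystander: square metal pen pot, 80 x 80 x 100 mm, pens to 155 mm.
Things that resemble listed ones, but are neither listed nor needed, are in the scene too. Leave any green or orange look-alike of the caddy alone.

How it is judged:
On the way, in this order (a step that is already met when the one before it is completed fails the run):
1. the caddy is lifted clear of the rack (height (world z) of caddy above 0.06 m), for 0.1 s.
2. the caddy stands upright in the slot of the box, its foot at least 25 mm below the plate (z of caddy in the frame of returns_box between 0.05 and 0.135 m and angle between caddy's own z axis and vertical below 0.2 rad and angle between the x axis of caddy and the x axis of returns_box, either way round below 0.1 rad and x of caddy in the frame of returns_box between -0.06 and 0.06 m and y of caddy in the frame of returns_box between -0.1 and 0.1 m), for 0.1 s.
At the end, for the whole second after the job is handed in: the caddy is at rest wholly inside the returns box, its underside's centre less than 50 mm above the table and within the box's walls (z of caddy in the frame of returns_box below 0.05 m and linear speed of caddy below 0.03 m/s and x of caddy in the frame of returns_box between -0.06 and 0.06 m and y of caddy in the frame of returns_box between -0.1 and 0.1 m); the robot touches nothing.
It fails at once if caddy and box pressed together with more than 60 N while it is being posted (contact force between caddy and returns_box above 60 N and z of caddy in the frame of returns_box above 0.06 m).
It fails at once if a bystander moved by more than 25 mm (distance of any of blank_a, blank_b, mug, tape_roll, small_carton, stapler, white_box, pen_pot from where it was at the start of the episode above 0.025 m).
It also fails if it takes over 67 s, if anything falls off the work surface, if the arm or the gripper's body presses on something with over 40 N, if the wrist force passes 120 N, or if a joint passes its speed limit or range.

## Working session

There is one attempt and no reset: what is moved stays moved. The work goes in short steps, Python scripts to look and compute and a tool call to move; the robot and the scene stay as the last step left them, time stands still between calls to the robot, and variables do not carry over. Pictures are saved under pics/ and viewed, at most 10 in all, crops included, and the job is handed in when it is done.

Besides the shell and the picture viewer there is one more tool, called after "Call:" as name([rows], argument=value, ...), one row to a line, values as JSON. drive_tool: Moves the arm, as the interface text tells. Its arguments: {"type":"object","properties":{"steps":{"type":"array"},"force":{"type":"number"}},"required":["steps"]}

```bash
mkdir -p pics
cat > h.py <<'E'
import numpy as np, cv2
from scipy.spatial.transform import Rotation as R
from workcell import r
def grab(n):
    c=r.calibration(n); im,d=r.camera(n); np.savez(''+n+'.npz',im=im,d=d,K=c['K'],T=c['world_to_cam']); return im,d
def load(n):
    z=np.load(''+n+'.npz'); return z['im'],z['d'],z['K'],z['T']
def pts(n):
    im,d,K,T=load(n); v,u=np.mgrid[:420,:560]
    P=np.stack([(u-K[0,2])/K[0,0]*d,(v-K[1,2])/K[1,1]*d,d],-1)
    Ti=np.linalg.inv(T); W=P@Ti[:3,:3].T+Ti[:3,3]; W[d==0]=np.nan; return im,W
E
python3 - <<'E'
from h import *
a,_=grab('top'); b,_=grab('side')
cv2.imwrite('pics/top.png',a); cv2.imwrite('pics/side.png',b)
s=r.read_state(); print({k:np.round(v,3) for k,v in s.items()})
for n in('top','side'): im,d,K,T=load(n); print(n,np.linalg.inv(T)[:3].round(3),K[0,0])
E
```

```text
{'t': np.float64(0.1), 'joint_pos': array([ 0.891,  0.159,  1.598, -0.   ,  1.386, -0.21 ]), 'dq': array([ 0.001,  0.   , -0.003, -0.   ,  0.001,  0.001]), 'joint_torque': array([ 0.0000e+00, -3.8650e+01, -3.2296e+01,  7.0000e-02,  3.4000e-02,
       -0.0000e+00]), 'ee_pos': array([0.26 , 0.512, 0.404]), 'eef_rot': array([-7.310e-01, -3.055e+00,  2.000e-03]), 'force': array([ 0.002, -0.161,  0.227]), 'torque': array([-0.01 ,  0.035, -0.053]), 'grasp_force': np.float64(0.0), 'grip_width': np.float64(0.092)}
top [[-0.006 -0.993  0.12   0.38 ]
 [-1.     0.007  0.006 -0.038]
 [-0.007 -0.12  -0.993  1.416]] 476.68847602447534
side [[ 0.957 -0.179  0.227  0.308]
 [-0.289 -0.614  0.734 -0.752]
 [ 0.008 -0.768 -0.64   0.748]] 380.16026520840006
```

View pics/top.png

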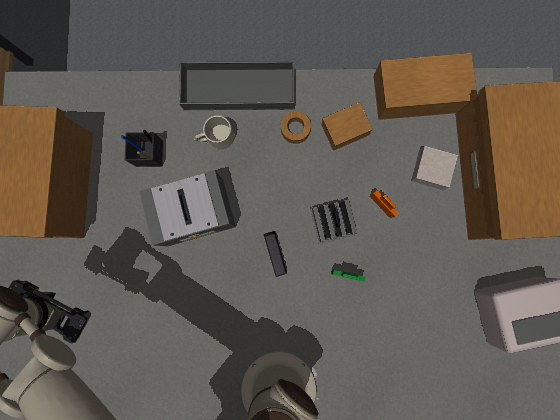

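View pics/side.png

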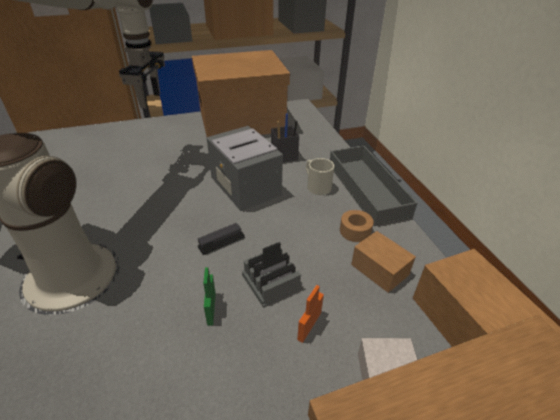

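The top view shows the rack at (334,220), the box at (185,207) with its dark slot at (184,206), and the stapler at (275,253). Caddy-shaped candidates are green at (348,272), orange at (385,203) and black in the rack at about (335,218). Only the black one with the tab fits the description. I'll confirm it in an enlarged crop.

Run:
```python
from h import *
a,W=pts('top'); b,_=pts('side')
c1=cv2.resize(a[190:250,300:370],None,fx=5.6,fy=5.6,interpolation=cv2.INTER_CUBIC)
c2=cv2.resize(b[235:305,235:305],None,fx=4.8,fy=4.8,interpolation=cv2.INTER_CUBIC)
c3=cv2.resize(a[160:250,135:245],None,fx=3.5,fy=3.5,interpolation=cv2.INTER_CUBIC)
o=np.zeros((600,800,3),np.uint8)
for c,x,y in((c1,0,0),(c2,400,0),(c3[:260],0,340)):
    c=c[:600-y,:800-x]; o[y:y+c.shape[0],x:x+c.shape[1]]=c
cv2.imwrite('pics/crop.png',o)
# tab points: rack region z>0.09
m=np.zeros(a.shape[:2],bool); m[185:255,300:370]=1
def rect(mm,name):
    p=W[mm]; q=cv2.minAreaRect((p[:,:2]*1000).astype(np.float32)); print(name,mm.sum(),np.round(q[0],1),np.round(q[1],1),round(q[2],1),'medz',np.median(p[:,2]).round(4), p[:,2].min().round(3),p[:,2].max().round(3))
z=W[...,2]
rect(m&(z>.105),'tab'); rect(m&(z>.06)&(z<.10),'slab/mid'); rect(m&(z>.045)&(z<.0585),'rackwall'); rect(m&(z>.02)&(z<.14),'rackall')
m[:]=0; m[160:250,135:245]=1
rect(m&(z>.15)&(z<.17),'boxtop')
g=cv2.cvtColor(a,cv2.COLOR_BGR2GRAY); s=np.zeros_like(m); s[185:228,172:197]=1
s&=(g<60); 
v,u=np.nonzero(s); print('slot px',len(u),u.mean(),v.mean(),cv2.minAreaRect(np.c_[u,v].astype(np.float32)))
_,_,K,T=load('top'); Ti=np.linalg.inv(T)
def ray(u,v,zz):
    d=Ti[:3,:3]@np.linalg.inv(K)@[u,v,1]; return Ti[:3,3]+d*(zz-Ti[2,3])/d[2]
P=np.array([ray(x,y,.16)[:2]*1000 for x,y in zip(u,v)],np.float32); print('slot',cv2.minAreaRect(P),P.mean(0))
```

```text
tab 64 [ 479.6 -163.4] [45.1  8.2] 12.4 medz 0.1264 0.106 0.133
slab/mid 467 [ 478.8 -161.2] [89.3 98.9] 11.2 medz 0.0696 0.06 0.1
rackwall 652 [ 479.6 -163.6] [100.  107.1] 12.9 medz 0.0536 0.045 0.058
rackall 1313 [ 479.3 -163.6] [109.  107.3] 12.9 medz 0.0562 0.02 0.133
boxtop 4033 [509.5 247.1] [150.6 210.7] 15.6 medz 0.1574 0.15 0.168
slot px 197 183.9746192893401 206.30964467005077 ((183.94949340820312, 206.4080352783203), (35.67995834350586, 5.4970550537109375), 75.25643920898438)
slot ((510.2939453125, 244.30841064453125), (95.86898040771484, 14.510810852050781), 15.681249618530273) [510.50653 244.23161]
```

View pics/crop.png

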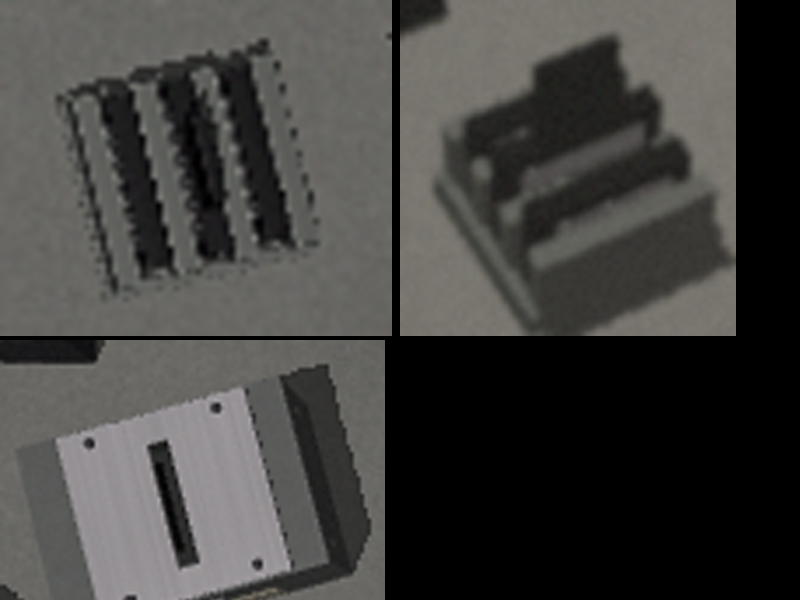

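The crop confirms it: the black caddy with the tab stands in the rack's middle slot. Its tab centre, (479.6,-163.4) mm, coincides with the rack's centre, and it measures 45 x 8 mm with its top near 0.128 m. The slot is at about (510,244) mm, 3 mm off the box's middle. Next I work out the move to hover over the tab.

```bash
cat >> h.py <<'E'
def plan(x,y,z,yaw):
    "shift+turn from measured pose to TCP xyz, tool down, tool x at yaw deg"
    s=r.read_state(); A=R.from_rotvec(s['eef_rot']); a=np.radians(yaw)
    B=R.from_matrix(np.array([[np.cos(a),np.sin(a),0],[np.sin(a),-np.cos(a),0],[0,0,-1]]))
    print('shift',A.inv().apply(np.array([x,y,z])-s['ee_pos']).round(4),'turn',(A.inv()*B).as_rotvec().round(4))
def st():
    s=r.read_state(); print({k:np.round(s[k],4) for k in('t','ee_pos','eef_rot','force','torque','grip_width','grasp_force','joint_pos')})
E
python3 -c "
from h import *
plan(.4796,-.1634,.40,192.7)"
```

```text
shift [-0.5016 -0.5033  0.0045] turn [-0.0014 -0.0009 -0.6915]
```

Call:
drive_tool([
  [-0.03, -0.03, 0, 0, 0, 0, 0],
  [-0.06, -0.06, 0, 0, 0, 0, 0],
  [-0.09, -0.09, 0, 0, 0, 0, 0],
  [-0.12, -0.12, 0, 0, 0, 0, 0],
  [-0.149, -0.149, 0, 0, 0, 0, 0],
  [-0.178, -0.178, 0, 0, 0, 0, 0],
  [-0.207, -0.207, 0, 0, 0, 0, 0],
  [-0.236, -0.236, 0, 0, 0, 0, 0],
  [-0.265, -0.265, 0, 0, 0, 0, 0],
  [-0.29, -0.29, 0, 0, 0, 0, 0],
], force=45)

```text
t: 0.93
ee_pos: [0.3876, 0.1205, 0.4045]
eef_rot: [0.732, 3.055, -0.0]
force: [0.3, 1.2, 0.1]
grip_width: 0.0915
grasp_force: 0.0
```

Call:
drive_tool([
  [-0.03, -0.03, 0, 0, 0, -0.1, 0],
  [-0.059, -0.059, 0, 0, 0, -0.2, 0],
  [-0.088, -0.088, 0, 0, 0, -0.3, 0],
  [-0.117, -0.117, 0, 0, 0, -0.4, 0],
  [-0.146, -0.146, 0, 0, 0, -0.5, 0],
  [-0.17, -0.17, 0, 0, 0, -0.58, 0],
  [-0.19, -0.19, 0, 0, 0, -0.64, 0],
  [-0.203, -0.204, 0, 0, 0, -0.68, 0],
  [-0.2115, -0.2135, 0.004, -0.0014, -0.0009, -0.6915, 0],
  [-0.2115, -0.2135, 0.004, -0.0014, -0.0009, -0.6915, 0],
])

```text
t: 1.77
ee_pos: [0.4795, -0.1654, 0.3996]
eef_rot: [0.343, -3.122, -0.003]
force: [0.1, -0.1, -0.3]
grip_width: 0.0917
grasp_force: 0.0
```

Run:
```python
from h import *
st(); a,_=grab('wrist'); cv2.imwrite('pics/w1.png',a)
im,d,K,T=load('wrist'); print(np.linalg.inv(T)[:3].round(3),K[0,0])
im,W=pts('wrist'); z=W[...,2]
for lo,hi in((.105,.14),(.072,.085),(.15,.2)):
    m=(z>lo)&(z<hi)&(abs(W[...,0]-.48)<.09)&(abs(W[...,1]+.163)<.09)
    if m.sum()>20:
        v,u=np.nonzero(m); p=W[m]; print(lo,m.sum(),u.min(),u.max(),v.min(),v.max(),cv2.minAreaRect((p[:,:2]*1000).astype(np.float32)),np.median(p[:,2]),p[:,2].max())
plan(.4796,-.1634,.40,192.7)
```

```text
{'t': np.float64(1.7667), 'ee_pos': array([ 0.4795, -0.1654,  0.3996]), 'eef_rot': array([ 3.4340e-01, -3.1224e+00, -2.8000e-03]), 'force': array([ 0.1191, -0.1237, -0.2548]), 'torque': array([ 0.091 ,  0.0267, -0.0201]), 'grip_width': np.float64(0.0917), 'grasp_force': np.float64(0.0), 'joint_pos': array([-5.7100e-01, -1.4400e-02,  1.7896e+00,  1.2000e-03,  1.3677e+00,
       -2.3612e+00])}
[[-0.217  0.943  0.251  0.41 ]
 [ 0.976  0.21   0.057 -0.182]
 [ 0.001  0.257 -0.966  0.379]] 353.0143286466477
0.105 684 276 286 178 241 ((481.13116455078125, -164.55479431152344), (44.3747444152832, 7.599283695220947), 12.656442642211914) 0.12757442494046403 0.12988874604460765
0.072 845 247 311 146 245 ((481.140869140625, -172.55160522460938), (51.157447814941406, 89.62676239013672), 88.11935424804688) 0.07780360478131115 0.08487236545889293
shift [-0.0004  0.0005 -0.0002] turn [ 0.0026 -0.0001 -0.0022]
```

View pics/w1.png

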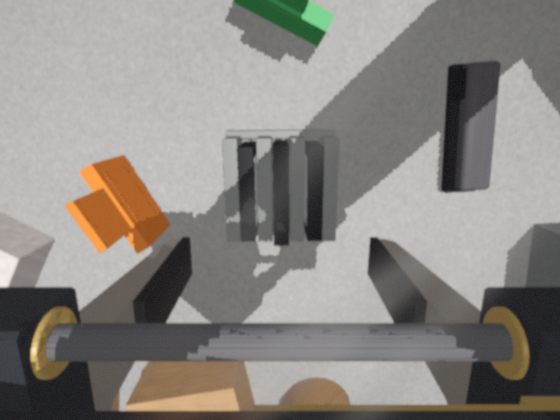

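The wrist view shows the tab in the rack's middle slot at pixels (276–286, 178–241), with the orange and green look-alikes outside. Its position agrees with the top view to about 1.5 mm. I'm above it, so I descend and grip high on the tab.

Call:
drive_tool([
  [0, 0, 0.02, 0, 0, 0, 0],
  [0, 0, 0.05, 0, 0, 0, 0],
  [0, 0, 0.08, 0, 0, 0, 0],
  [0, 0, 0.1, 0, 0, 0, 0],
  [0, 0, 0.109, 0, 0, 0, 0],
  [0, 0, 0.109, 0, 0, 0, 0.3],
  [0, 0, 0.109, 0, 0, 0, 0.6],
  [0, 0, 0.109, 0, 0, 0, 0.8],
  [0, 0, 0.109, 0, 0, 0, 1],
  [0, 0, 0.109, 0, 0, 0, 1],
], force=45)

```text
t: 2.65
ee_pos: [0.4802, -0.1634, 0.2932]
eef_rot: [-0.347, 3.119, -0.001]
force: [-0.4, -0.5, -0.7]
grip_width: 0.0608
grasp_force: 0.0
```

Call:
drive_tool([
  [0, 0, 0, 0, 0, 0, 1],
  [0, 0, 0, 0, 0, 0, 1],
  [0, 0, 0, 0, 0, 0, 1],
  [0, 0, 0, 0, 0, 0, 1],
  [0, 0, 0, 0, 0, 0, 1],
  [0, 0, 0, 0, 0, 0, 1],
  [0, 0, 0, 0, 0, 0, 1],
  [0, 0, 0, 0, 0, 0, 1],
  [0, 0, 0, 0, 0, 0, 1],
  [0, 0, 0, 0, 0, 0, 1],
])

```text
t: 3.48
ee_pos: [0.4796, -0.1631, 0.2917]
eef_rot: [-0.347, 3.121, 0.002]
force: [0.3, 0.3, 0.3]
grip_width: 0.0076
grasp_force: 45.0
```

Call:
drive_tool([
  [0, 0, -0.005, 0, 0, 0, 1],
  [0, 0, -0.015, 0, 0, 0, 1],
  [0, 0, -0.03, 0, 0, 0, 1],
  [0, 0, -0.05, 0, 0, 0, 1],
  [0, 0, -0.08, 0, 0, 0, 1],
  [0, 0, -0.11, 0, 0, 0, 1],
  [0, 0, -0.14, 0, 0, 0, 1],
  [0, 0, -0.17, 0, 0, 0, 1],
  [0, 0, -0.19, 0, 0, 0, 1],
  [0, 0, -0.19, 0, 0, 0, 1],
])

```text
t: 4.32
ee_pos: [0.4799, -0.1636, 0.4878]
eef_rot: [-0.347, 3.113, -0.008]
force: [-0.1, -1.2, -2.9]
grip_width: 0.008
grasp_force: 45.0
```

Run:
```python
from h import *
st(); plan(.5103,.2443,.482,195.7)
```

```text
{'t': np.float64(4.3167), 'ee_pos': array([ 0.4799, -0.1636,  0.4878]), 'eef_rot': array([-0.3466,  3.1134, -0.0081]), 'force': array([-0.0774, -1.2348, -2.9066]), 'torque': array([-0.0144,  0.0095, -0.0634]), 'grip_width': np.float64(0.008), 'grasp_force': np.float64(44.996), 'joint_pos': array([-5.6780e-01, -6.8200e-02,  1.6685e+00,  1.6000e-03,  1.5310e+00,
       -2.3604e+00])}
shift [-0.1194  0.3913  0.0044] turn [-0.0064  0.0082 -0.0523]
```

Call:
drive_tool([
  [-0.01, 0.02, 0, 0, 0, 0, 1],
  [-0.02, 0.05, 0, 0, 0, 0, 1],
  [-0.03, 0.09, 0, 0, 0, 0, 1],
  [-0.045, 0.13, 0, 0, 0, -0.02, 1],
  [-0.06, 0.17, 0, 0, 0, -0.03, 1],
  [-0.075, 0.21, 0, 0, 0, -0.05, 1],
  [-0.09, 0.25, 0, 0, 0, -0.05, 1],
  [-0.1, 0.285, 0, 0, 0, -0.052, 1],
  [-0.107, 0.31, 0, 0, 0, -0.052, 1],
  [-0.112, 0.32, 0, 0, 0, -0.052, 1],
])

```text
t: 5.15
ee_pos: [0.5175, 0.1768, 0.4803]
eef_rot: [0.435, -3.11, -0.004]
force: [-0.8, 0.4, -1.9]
grip_width: 0.0078
grasp_force: 45.0
```

Call:
drive_tool([
  [0, 0, 0, 0, 0, 0, 1],
  [0, 0, 0, 0, 0, 0, 1],
  [0, 0, 0, 0, 0, 0, 1],
  [0, 0, 0, 0, 0, 0, 1],
  [0, 0, 0, 0, 0, 0, 1],
  [0, 0, 0, 0, 0, 0, 1],
  [0, 0, 0, 0, 0, 0, 1],
  [0, 0, 0, 0, 0, 0, 1],
  [0, 0, 0, 0, 0, 0, 1],
  [0, 0, 0, 0, 0, 0, 1],
])

```text
t: 5.98
ee_pos: [0.5183, 0.1733, 0.4822]
eef_rot: [-0.428, 3.111, 0.002]
force: [0.2, -0.6, -3.1]
grip_width: 0.0078
grasp_force: 45.0
```

Run:
```python
from h import *
st(); plan(.5103,.2443,.482,195.7)
a,_=grab('wrist'); b,_=grab('top'); c,_=grab('side')
o=np.zeros((600,800,3),np.uint8); o[:420,:560]=a; o[420:600,:240]=cv2.resize(b[160:250,130:250],None,fx=2,fy=2); o[0:360,560:800]=cv2.resize(c[70:250,180:300],None,fx=2,fy=2)
cv2.imwrite('pics/w2.png',o)
```

```text
{'t': np.float64(5.9833), 'ee_pos': array([0.5183, 0.1733, 0.4822]), 'eef_rot': array([-4.2830e-01,  3.1109e+00,  1.7000e-03]), 'force': array([ 0.165 , -0.5849, -3.0502]), 'torque': array([0.0211, 0.0391, 0.0147]), 'grip_width': np.float64(0.0078), 'grasp_force': np.float64(44.9966), 'joint_pos': array([ 1.0130e-01,  4.2500e-02,  1.5697e+00,  1.1000e-03,  1.5281e+00,
       -1.7432e+00])}
shift [-0.0114  0.0705  0.0003] turn [ 0.0009  0.0014 -0.0004]
```

View pics/w2.png

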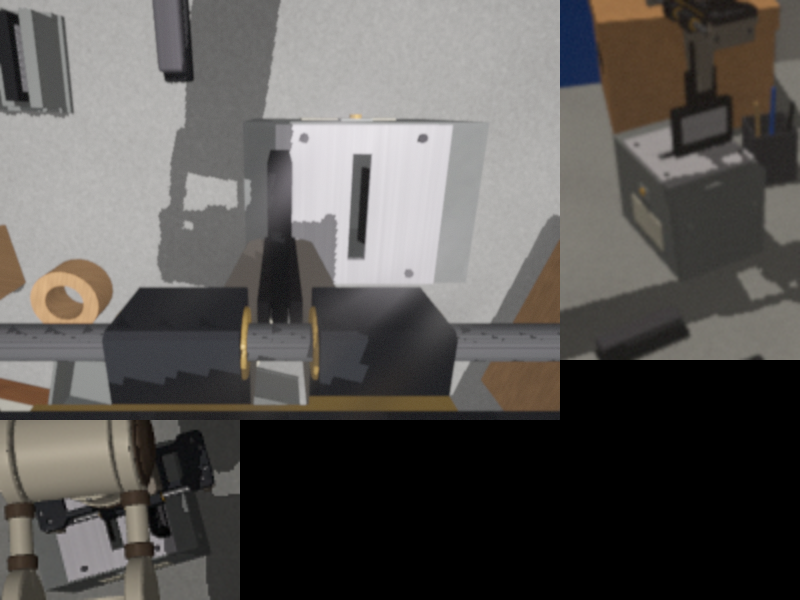

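The wrist view shows the slot clear at (347–371, 154–258) and the held caddy at (267–292, 150+), parallel to it. I'll measure both in this same camera so calibration error cancels.

Run:
```python
from h import *
im,W=pts('wrist'); _,d,K,T=load('wrist'); Ti=np.linalg.inv(T)
s=r.read_state(); A=R.from_rotvec(s['eef_rot'])
L=A.inv().apply((W-s['ee_pos']).reshape(-1,3)).reshape(W.shape)*1000
def ray(u,v,zz):
    D=Ti[:3,:3]@np.linalg.inv(K)@[u,v,1]; return Ti[:3,3]+D*(zz-Ti[2,3])/D[2]
print('cam in tool',A.inv().apply(Ti[:3,3]-s['ee_pos']).round(4))
v,u=np.mgrid[:420,:560]
box=(u>310)&(u<450)&(v>130)&(v<280)&(abs(W[...,2]-.16)<.012); print('plate z',np.median(W[box][:,2]))
g=cv2.cvtColor(im,cv2.COLOR_BGR2GRAY)
for row in (165,180,195,205): print(row,g[row,340:385])
sl=((u>340)&(u<380)&(v>148)&(v<264)&(g<125))
# restrict to largest comp
n,l,stt,_=cv2.connectedComponentsWithStats(sl.astype(np.uint8)); k=1+stt[1:,4].argmax(); vv,uu=np.nonzero(l==k)
zz=np.median(W[box][:,2])
P=np.array([(A.inv().apply(ray(a,b,zz)-s['ee_pos'])*1000)[:2] for a,b in zip(uu,vv)],np.float32)
print('slot tool-frame',stt[k],cv2.minAreaRect(P))
m=(W[...,2]>.18)&(abs(L[...,1])<25)&(abs(L[...,0])<60)&(L[...,2]>192)
p=L[m]; vv,uu=np.nonzero(m); print('caddy',m.sum(),uu.min(),uu.max(),vv.min(),vv.max(),'min',p.min(0),'max',p.max(0),'med',np.median(p,0))
for lo in range(195,300,15):
    q=p[(p[:,2]>=lo)&(p[:,2]<lo+15)]
    if len(q)>5: print(lo,len(q),'x',np.percentile(q[:,0],[1,50,99]).round(1),'y',np.percentile(q[:,1],[1,5,50,95,99]).round(1))
```

```text
cam in tool [ 0.0713 -0.0012  0.0203]
plate z 0.15968380255579273
165 [221 220 219 220 221 222 222 223 222 222 221 206 169 121  99  98  96  95
  93  97  95  93  91  91  93  91  89  93  96 106 139 183 209 218 218 218
 219 216 216 218 219 220 221 223 222]
180 [218 218 218 219 220 221 221 220 220 219 209 178 133  99  94  94  96  93
  93  89  75  51  38  35  35  32  33  37  67 127 183 208 215 216 216 215
 215 214 216 217 217 219 221 220 217]
195 [217 216 218 218 219 218 218 218 217 210 188 141 102  95  97  90  94  95
  88  75  53  39  37  36  35  31  37  63 126 181 206 213 215 214 213 214
 213 214 214 214 218 218 218 217 214]
205 [216 216 218 217 218 216 216 217 216 203 161 111  97  95  92  95  94  93
  83  61  40  34  31  33  32  34  51 103 164 200 213 214 212 213 212 213
 213 213 214 216 217 218 216 214 212]
slot tool-frame [ 348  155   23  103 1694] ((-11.791881561279297, 69.09330749511719), (93.84577178955078, 14.744231224060059), 0.13736018538475037)
caddy 1722 267 292 150 237 min [  0.25468178  -8.34069537 192.01225369] max [ 43.86438129   5.73013261 282.82397154] med [ 31.34046658  -1.52196075 213.92572898]
195 108 x [20.2 21.1 21.5] y [-5.2 -4.8 -1.5  2.2  2.6]
210 1349 x [ 1.7 30.2 43.7] y [-8.3 -7.8 -1.5  5.2  5.4]
225 74 x [43.4 43.6 43.9] y [-8.2 -7.6 -1.5  5.   5.6]
240 63 x [43.4 43.6 43.8] y [-8.  -7.5 -0.9  4.9  5.5]
255 57 x [43.5 43.6 43.8] y [-8.1 -7.7 -1.6  4.8  5.3]
270 43 x [43.5 43.6 43.8] y [-8.2 -7.5 -0.9  4.8  5.3]
```

Call:
drive_tool([
  [-0.001, 0.008, 0, 0, 0, 0, 1],
  [-0.003, 0.02, 0, 0, 0, 0, 1],
  [-0.005, 0.035, 0, 0, 0, 0, 1],
  [-0.007, 0.05, 0, 0, 0, 0, 1],
  [-0.009, 0.062, 0, 0, 0, 0, 1],
  [-0.0103, 0.0705, 0, 0, 0, 0, 1],
  [-0.0103, 0.0705, 0.008, 0, 0, 0, 1],
  [-0.0103, 0.0705, 0.018, 0, 0, 0, 1],
  [-0.0103, 0.0705, 0.026, 0, 0, 0, 1],
  [-0.0103, 0.0705, 0.03, 0, 0, 0, 1],
])

```text
t: 6.97
ee_pos: [0.509, 0.2435, 0.4497]
eef_rot: [0.427, -3.11, -0.001]
force: [0.4, 0.3, -3.4]
grip_width: 0.0078
grasp_force: 45.0
```

Call:
drive_tool([
  [0, 0, 0, 0, 0, 0, 1],
  [0, 0, 0, 0, 0, 0, 1],
  [0, 0, 0, 0, 0, 0, 1],
  [0, 0, 0, 0, 0, 0, 1],
  [0, 0, 0, 0, 0, 0, 1],
  [0, 0, 0, 0, 0, 0, 1],
  [0, 0, 0, 0, 0, 0, 1],
  [0, 0, 0, 0, 0, 0, 1],
  [0, 0, 0, 0, 0, 0, 1],
  [0, 0, 0, 0, 0, 0, 1],
])

```text
t: 7.8
ee_pos: [0.5092, 0.2441, 0.4523]
eef_rot: [-0.428, 3.111, 0.002]
force: [-0.8, -0.5, -2.9]
grip_width: 0.0077
grasp_force: 45.0
```

Run:
```python
from h import *
st(); plan(.5103,.2443,.452,195.7)
```

```text
{'t': np.float64(7.8), 'ee_pos': array([0.5092, 0.2441, 0.4523]), 'eef_rot': array([-4.285e-01,  3.111e+00,  1.700e-03]), 'force': array([-0.7609, -0.4713, -2.8731]), 'torque': array([0.046 , 0.0183, 0.0264]), 'grip_width': np.float64(0.0077), 'grasp_force': np.float64(44.9967), 'joint_pos': array([ 2.3280e-01,  1.0270e-01,  1.5644e+00,  1.0000e-03,  1.4731e+00,
       -1.6118e+00])}
shift [-0.0011 -0.0001  0.0003] turn [ 0.0009  0.0014 -0.0003]
```

Call:
drive_tool([
  [0, 0, 0.002, 0, 0, 0, 1],
  [0, 0, 0.004, 0, 0, 0, 1],
  [0, 0, 0.006, 0, 0, 0, 1],
  [0, 0, 0.007, 0, 0, 0, 1],
  [0, 0, 0.008, 0, 0, 0, 1],
  [0, 0, 0.009, 0, 0, 0, 1],
  [0, 0, 0.01, 0, 0, 0, 1],
  [0, 0, 0.0105, 0, 0, 0, 1],
  [0, 0, 0.011, 0, 0, 0, 1],
  [0, 0, 0.011, 0, 0, 0, 1],
])

```text
t: 8.63
ee_pos: [0.5092, 0.2441, 0.4412]
eef_rot: [-0.428, 3.111, 0.002]
force: [0.2, 0.6, -2.7]
grip_width: 0.0077
grasp_force: 45.0
```

Call:
drive_tool([
  [0, 0, 0.0005, 0, 0, 0, 1],
  [0, 0, 0.001, 0, 0, 0, 1],
  [0, 0, 0.0015, 0, 0, 0, 1],
  [0, 0, 0.002, 0, 0, 0, 1],
  [0, 0, 0.0025, 0, 0, 0, 1],
  [0, 0, 0.003, 0, 0, 0, 1],
  [0, 0, 0.0035, 0, 0, 0, 1],
  [0, 0, 0.004, 0, 0, 0, 1],
  [0, 0, 0.0045, 0, 0, 0, 1],
  [0, 0, 0.005, 0, 0, 0, 1],
])

```text
t: 9.47
ee_pos: [0.5093, 0.2441, 0.4363]
eef_rot: [-0.428, 3.111, 0.001]
force: [-0.9, -0.6, -1.9]
grip_width: 0.0078
grasp_force: 45.0
```

Foot is about 7 mm below the plate with no resistance, so it is in the slot. I continue slowly into the wiper.

Call:
drive_tool([
  [0, 0, 0.0007, 0, 0, 0, 1],
  [0, 0, 0.0014, 0, 0, 0, 1],
  [0, 0, 0.0021, 0, 0, 0, 1],
  [0, 0, 0.0028, 0, 0, 0, 1],
  [0, 0, 0.0035, 0, 0, 0, 1],
  [0, 0, 0.0042, 0, 0, 0, 1],
  [0, 0, 0.0049, 0, 0, 0, 1],
  [0, 0, 0.0056, 0, 0, 0, 1],
  [0, 0, 0.0063, 0, 0, 0, 1],
  [0, 0, 0.007, 0, 0, 0, 1],
])

```text
t: 10.3
ee_pos: [0.5097, 0.2439, 0.4305]
eef_rot: [-0.428, 3.108, 0.0]
force: [0.9, -4.5, 6.0]
grip_width: 0.0077
grasp_force: 45.0
```

Call:
drive_tool([
  [0, 0, 0.0007, 0, 0, 0, 1],
  [0, 0, 0.0014, 0, 0, 0, 1],
  [0, 0, 0.0021, 0, 0, 0, 1],
  [0, 0, 0.0028, 0, 0, 0, 1],
  [0, 0, 0.0035, 0, 0, 0, 1],
  [0, 0, 0.0042, 0, 0, 0, 1],
  [0, 0, 0.0049, 0, 0, 0, 1],
  [0, 0, 0.0056, 0, 0, 0, 1],
  [0, 0, 0.0063, 0, 0, 0, 1],
  [0, 0, 0.007, 0, 0, 0, 1],
])

```text
t: 11.13
ee_pos: [0.5093, 0.2438, 0.4216]
eef_rot: [-0.428, 3.112, 0.0]
force: [1.7, -5.8, 0.3]
grip_width: 0.0079
grasp_force: 45.0
```

Call:
drive_tool([
  [0, 0, 0.002, 0, 0, 0, 1],
  [0, 0, 0.004, 0, 0, 0, 1],
  [0, 0, 0.007, 0, 0, 0, 1],
  [0, 0, 0.01, 0, 0, 0, 1],
  [0, 0, 0.013, 0, 0, 0, 1],
  [0, 0, 0.016, 0, 0, 0, 1],
  [0, 0, 0.019, 0, 0, 0, 1],
  [0, 0, 0.022, 0, 0, 0, 1],
  [0, 0, 0.025, 0, 0, 0, 1],
  [0, 0, 0.028, 0, 0, 0, 1],
])

```text
t: 11.97
ee_pos: [0.5092, 0.2439, 0.3935]
eef_rot: [0.428, -3.112, -0.0]
force: [1.2, -5.1, 1.5]
grip_width: 0.0077
grasp_force: 45.0
```

Call:
drive_tool([
  [0, 0, 0.003, 0, 0, 0, 1],
  [0, 0, 0.006, 0, 0, 0, 1],
  [0, 0, 0.009, 0, 0, 0, 1],
  [0, 0, 0.012, 0, 0, 0, 1],
  [0, 0, 0.015, 0, 0, 0, 1],
  [0, 0, 0.018, 0, 0, 0, 1],
  [0, 0, 0.021, 0, 0, 0, 1],
  [0, 0, 0.024, 0, 0, 0, 1],
  [0, 0, 0.027, 0, 0, 0, 1],
  [0, 0, 0.028, 0, 0, 0, 1],
])

```text
t: 12.8
ee_pos: [0.5092, 0.2439, 0.3652]
eef_rot: [0.428, -3.112, -0.001]
force: [1.7, -5.6, 0.6]
grip_width: 0.0082
grasp_force: 45.0
```

Call:
drive_tool([
  [0, 0, 0.002, 0, 0, 0, 1],
  [0, 0, 0.004, 0, 0, 0, 1],
  [0, 0, 0.006, 0, 0, 0, 1],
  [0, 0, 0.0075, 0, 0, 0, 1],
  [0, 0, 0.009, 0, 0, 0, 1],
  [0, 0, 0.01, 0, 0, 0, 1],
  [0, 0, 0.011, 0, 0, 0, 1],
  [0, 0, 0.0115, 0, 0, 0, 1],
  [0, 0, 0.012, 0, 0, 0, 1],
  [0, 0, 0.012, 0, 0, 0, 1],
])

```text
t: 13.63
ee_pos: [0.5091, 0.2442, 0.3539]
eef_rot: [-0.429, 3.112, 0.002]
force: [0.0, -4.9, -1.1]
grip_width: 0.0074
grasp_force: 45.0
```

Call:
drive_tool([
  [0, 0, 0.0005, 0, 0, 0, 1],
  [0, 0, 0.001, 0, 0, 0, 1],
  [0, 0, 0.0015, 0, 0, 0, 1],
  [0, 0, 0.002, 0, 0, 0, 1],
  [0, 0, 0.002, 0, 0, 0, 1],
  [0, 0, 0.002, 0, 0, 0, 1],
  [0, 0, 0.002, 0, 0, 0, 1],
  [0, 0, 0.002, 0, 0, 0, 1],
  [0, 0, 0.002, 0, 0, 0, 1],
  [0, 0, 0.002, 0, 0, 0, 1],
])

```text
t: 14.47
ee_pos: [0.5094, 0.2442, 0.3523]
eef_rot: [-0.428, 3.111, 0.002]
force: [1.1, -5.0, -0.0]
grip_width: 0.008
grasp_force: 45.0
```

Run:
```python
from h import *
st(); a,_=grab('wrist'); c,_=grab('side')
o=np.zeros((420,800,3),np.uint8); o[:,:400]=cv2.resize(a[130:340,180:380],None,fx=2,fy=2); o[:400,400:]=cv2.resize(c[90:190,190:290],None,fx=4,fy=4); cv2.imwrite('pics/w3.png',o)
im,W=pts('wrist')
s=r.read_state(); A=R.from_rotvec(s['eef_rot']); L=A.inv().apply((W-s['ee_pos']).reshape(-1,3)).reshape(W.shape)*1000
m=(abs(L[...,1]+1)<4)&(abs(L[...,0])<40)&(L[...,2]>140)
for x in range(0,40,4):
    q=L[m&(abs(L[...,0]-x)<2)]
    if len(q): print(x,len(q),np.median(q[:,2]).round(1))
```

```text
{'t': np.float64(14.4667), 'ee_pos': array([0.5094, 0.2442, 0.3523]), 'eef_rot': array([-4.2830e-01,  3.1107e+00,  1.9000e-03]), 'force': array([ 1.0802, -4.9543, -0.0396]), 'torque': array([-0.7722, -0.2844,  0.0289]), 'grip_width': np.float64(0.008), 'grasp_force': np.float64(44.9927), 'joint_pos': array([ 2.3300e-01,  1.7670e-01,  1.6826e+00,  1.1000e-03,  1.2806e+00,
       -1.6118e+00])}
0 163 163.9
4 163 163.9
8 188 163.7
12 150 163.9
16 157 164.0
20 603 178.9
24 108 214.0
28 103 213.7
32 104 213.7
36 102 213.9
```

View pics/w3.png

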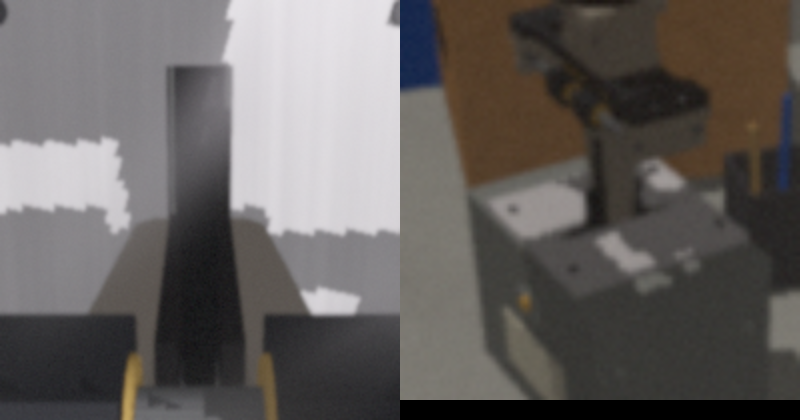

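The slab's top is about 21 mm below the plate and the tab is still held, with the fingertips 2 mm above the plate. I release it.

Call:
drive_tool([
  [0, 0, 0, 0, 0, 0, 0.8],
  [0, 0, 0, 0, 0, 0, 0.7],
  [0, 0, 0, 0, 0, 0, 0.6],
  [0, 0, 0, 0, 0, 0, 0.6],
  [0, 0, 0, 0, 0, 0, 0.6],
  [0, 0, -0.02, 0, 0, 0, 0.6],
  [0, 0, -0.05, 0, 0, 0, 0.6],
  [0, 0, -0.08, 0, 0, 0, 0.6],
  [0, 0, -0.1, 0, 0, 0, 0.6],
  [0, 0, -0.1, 0, 0, 0, 0.6],
])

```text
t: 15.4
ee_pos: [0.51, 0.2445, 0.458]
eef_rot: [-0.428, 3.101, 0.004]
force: [0.4, -0.1, 1.2]
grip_width: 0.0369
grasp_force: 0.0
```

Run:
```python
from h import *
st(); a,_=grab('wrist'); c,_=grab('side')
o=np.zeros((420,800,3),np.uint8); o[:,:400]=cv2.resize(a[130:340,180:380],None,fx=2,fy=2); o[:400,400:]=cv2.resize(c[90:190,190:290],None,fx=4,fy=4); cv2.imwrite('pics/w4.png',o)
im,W=pts('wrist')
s=r.read_state(); A=R.from_rotvec(s['eef_rot']); L=A.inv().apply((W-s['ee_pos']).reshape(-1,3)).reshape(W.shape)
m=(abs(L[...,1]+.001)<.005)&(abs(L[...,0])<.04)
q=W[m][:,2]; print(np.histogram(q,bins=np.arange(0,.3,.02)))
```

```text
{'t': np.float64(15.4), 'ee_pos': array([0.51  , 0.2445, 0.458 ]), 'eef_rot': array([-0.4275,  3.1014,  0.0039]), 'force': array([ 0.3569, -0.1409,  1.2316]), 'torque': array([0.0749, 0.021 , 0.0018]), 'grip_width': np.float64(0.0369), 'grasp_force': np.float64(0.0), 'joint_pos': array([ 2.3310e-01,  9.8800e-02,  1.5574e+00,  1.5000e-03,  1.4743e+00,
       -1.6118e+00])}
(array([427,   0,   0,   0,   0,   0,   0, 243,   0,   0,   0,   0,   0,
         0]), array([0.  , 0.02, 0.04, 0.06, 0.08, 0.1 , 0.12, 0.14, 0.16, 0.18, 0.2 ,
       0.22, 0.24, 0.26, 0.28]))
```

View pics/w4.png

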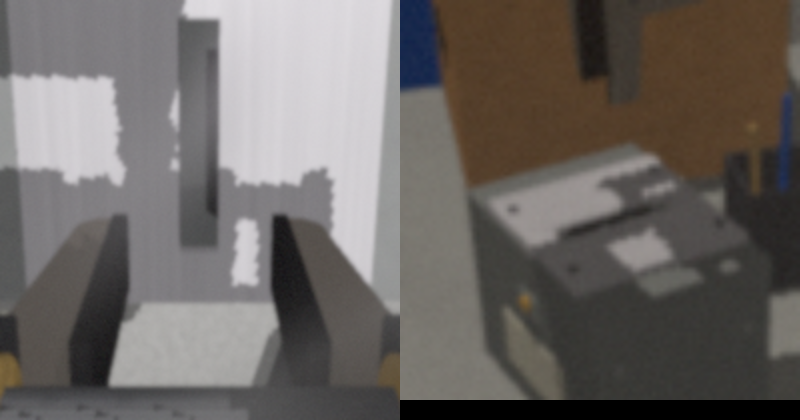

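The slot is empty: the box's floor shows through it and nothing stands in the slot, so the caddy has dropped. I let it settle and hand in.

Call:
drive_tool([
  [0, 0, 0, 0, 0, 0, 0.6],
  [0, 0, 0, 0, 0, 0, 0.6],
  [0, 0, 0, 0, 0, 0, 0.6],
  [0, 0, 0, 0, 0, 0, 0.6],
  [0, 0, 0, 0, 0, 0, 0.6],
  [0, 0, 0, 0, 0, 0, 0.6],
  [0, 0, 0, 0, 0, 0, 0.6],
  [0, 0, 0, 0, 0, 0, 0.6],
  [0, 0, 0, 0, 0, 0, 0.6],
  [0, 0, 0, 0, 0, 0, 0.6],
])

```text
t: 16.33
ee_pos: [0.5093, 0.2441, 0.4523]
eef_rot: [-0.428, 3.111, 0.002]
force: [0.8, -0.1, 0.8]
grip_width: 0.0366
grasp_force: 0.0
```

```bash
python3 -c "
from h import *
st(); print(r.job_done())"
```

```text
{'t': np.float64(16.3333), 'ee_pos': array([0.5093, 0.2441, 0.4523]), 'eef_rot': array([-4.2840e-01,  3.1109e+00,  1.7000e-03]), 'force': array([ 0.7888, -0.1002,  0.7629]), 'torque': array([ 0.0478, -0.035 ,  0.0234]), 'grip_width': np.float64(0.0366), 'grasp_force': np.float64(0.0), 'joint_pos': array([ 2.3280e-01,  1.0270e-01,  1.5644e+00,  1.0000e-03,  1.4731e+00,
       -1.6118e+00])}
the job is handed in; nothing more can be done
None
```

The tabbed caddy went foot first through the slot and past the wiper and dropped into the returns box, with about 6 N the highest wrist force read on any axis; I handed the job in at about 16 s, and no verdict came back.

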